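# Square the panel in the plate press and set its running clearance

### The arm

A 6-joint arm with a two-finger parallel gripper is mounted at the origin on a cart in front of the work surface, level with it; the furniture and walls round the work are solid. World frame = base frame: x ahead of the robot, y to its left, z up, the work surface at z = 0. Lengths are in mm, angles in rad, forces in N, time in s.
With the tool pointing down it reaches from about 325 to 925 mm from the base axis. Payload 3.1 kg.
Tool frame: the origin (TCP) lies midway between the tips of the shut fingers; the grasp point (between the pads) lies 19 mm behind it; z points along the fingers, y is the line along which they close (so a half turn about z gives the same grasp; the last joint's range is limited). The gripper opens to 85 mm and grips with 20 to 120 N. Pads are 22 mm wide; open, the fingers measure 114 mm over their backs; the gripper's body (76 mm by 85 mm) begins 54 mm behind the grasp point. The pads swing forward as they close: fully open they stand 13 mm farther back than shut.
Start: joints at [-0.112, 0.217, 1.613, -0, 1.311, -0.112], TCP at [625.011, 0.021, 231.3] pointing down, gripper open.
Joint ranges: [-2.75, 2.75], [-0.78, 2.1], [0.31, 2.55], [-1.13, 4.27], [0.13, 2.63], [-2.58, 2.58]. Speed limits (rad/s): [2.79, 2.79, 3.14, 3.14, 3.14, 3.14].

### API

Orientations are given as a unit quaternion [x, y, z, w].
In Python, from workcell import manip gives the robot as it stands. The module is installed in compiled form; this text tells all that it offers.
- The arm moves only by the tool move_arm, never from a script. Its argument "commands" is a list of rows, each an object with "translation": the shift along the tool's x, y, z each as a share of 20 cm, from -1 to 1, a list of three; "twist": the turn, a rotation vector about the tool's x, y, z each as a share of 90 degrees, from -1 to 1, a list of three; "grip": the opening, from 0 (shut) to 1 (fully open). In form: [{"translation": [tx, ty, tz], "twist": [ax, ay, az], "grip": grip}, ...]. A call has 1 to 12 rows; each row is the pose to reach, as a shift and turn from the pose commanded when the call began, along the tool's axes at that moment; what a row does not reach only later rows make up. A row lasts 1/10 s, in which the tool goes at most 50 mm and 8.59 degrees, less where a joint would pass 70% of its speed; a pose out of reach is approached as far as the arm can. A call with a number of a shift or a turn outside -1 to 1 is refused whole. A call with a gripper value outside its range is refused whole. The fingers move at their own pace and stop on an object; "grip_force" is the grip in N (left out, the last holds). Time passes only in rows, so rows that repeat a pose let the fingers close. It gives the time, the measured TCP pose, the force, the opening and the grip force at its end, in the units of the state.
- manip.get_obs(): the state, without advancing time (a new reading comes with each control period).
- manip.camera(name): name is "scene" or "side" or "wrist"; returns (picture, depth): 400x640x3 uint8, blue, green, red; 400x640 float32, mm along the optical axis (not along the pixel's ray), 0 where there is no reading.
- manip.camera_info(name): a dict with "fovy" (degrees; the focal length in pixels is half the picture's height over the tangent of half this angle, whatever the lens; pixels are square), "cx", "cy" (the principal point, pixels), "view" (4x4, takes a point from world to camera coordinates). Camera axes: x right, y up, looking along -z (the intrinsics and any distortion apply to the point x, -y, -z); pixel columns grow to the right and rows downward; lengths in mm; the calibration is good to about 2 mm. A picture is of the moment at which its call begins: read the wrist's pose just before it. camera_info takes no time and is no camera call; for the wrist camera it gives the pose at the moment of the call.
- manip.hand_in(): hands the job in; it is judged then, once.
The state is a dict: "time_s": time; "joints": joint angles; "dq": joint speeds; "joint_torque": joint torques, N m; "tool_pos": TCP position; "eef_rot": TCP orientation; "wrist_force": force on the tool from outside, world axes, zero at the start; "moment": the same for the moment, N m; "width": finger opening in mm; "gripper_force": force on a finger pad.
Only numpy, scipy, OpenCV 4.12 (cv2) and the standard library are available. Lean on these libraries where they do the work, as an engineer would, in place of code of your own. Each camera call takes 0.05 s, during which the arm holds its last target. There are 200 camera calls.

### The job

Push the brown insulating panel fully home against both metal fences of the press table, then turn the red-handled handwheel clockwise (seen from above) until you feel the plate come down firmly on the panel and stop, without forcing it. Then back the wheel off a quarter turn so the panel is free but still squared against the fences, and leave the things standing around where they are.

Things in the scene. Friction and masses are not known exactly. Their poses are not given: they have to be found in the camera images.
- press: Fixed blue C-frame screw press with a 200 x 130 x 12 mm foot. Origin on the bench, straight under the screw axis. x points from the open front (robot side) to the column at the back, y left, z up. The head over the table spans x -40 to +115, y -35 to +35, z 135 to 175 mm; the column stands behind x = +70 mm.
- wheel: The dark level handwheel on the press head: disc of 60 mm radius, 14 mm thick, origin at its underside. Turned clockwise seen from above it drives the pressing plate down, 24 mm a turn. Light friction (about 2 N at the handle); it stays where it is left. The stop comes after about 1 to 3 turns, differently every time, and is felt as a clear rise of the push at the handle (10 N is firm).
- wheel_centre (a point): Point on the wheel's axis at the height of the wheel's top face (197 mm above the bench). A steel hub of 20 mm radius, 8 mm high, surrounds it; the 14 mm thick screw end stands up to 50 mm above the top face here.
- handle (a point): Centre of the top of the red upright handle fixed on the wheel: 23 mm diameter, 48 mm tall from the wheel's top face to this point, its axis 46 mm from the wheel axis. It can be pushed round from behind with shut fingers, or held.
- platen: The screw with the aluminium pressing plate (70 x 70 x 14 mm, centred on the wheel axis) at its lower end, above the table; moves only up and down, driven by the wheel. Origin at the top end of the screw, above the wheel; the plate's distance below it is not given.
- table: Fixed grey table of the press; its height differs every time. Origin on its top surface under the screw axis; axes as the press. Surface x -95 to +50, y -45 to +75 mm. Two aluminium fences, 9 mm high: the back one's inner face at x = +40 (y -45 to +72), the left one's at y = +60 (x -95 to +52). Front and right are open, with free space below the table's rim down to the press foot or bench.
- home (a point): Point on the table surface (x -35, y 0 mm in the table's frame) where the panel's origin lies when the panel is fully home against both fences.
- panel: Loose brown rectangular panel, 150 (its x) x 120 (its y) x 10 mm, 0.6 kg, lying on the table out of square and short of both fences. Origin at the centre of its underside. When home its front and right edges overhang the table by 15 mm, so they can be pushed with shut fingertips (10 to 20 N).
- coil_600: Bystander, upright coil, orange winding between black end plates, 62 x 62 x 62 mm; origin at the centre of its underside.
- iron_core: Bystander, dark iron bar with a copper-coloured band, 22 x 80 x 20 mm, lying; origin at the centre of its underside.
- cell_1: Bystander, blue and white round battery cell, 33 mm diameter, 60 mm tall, standing; origin at the centre of its underside.
- tin_box: Bystander, dark blue flat tin box, 87 x 61 x 22 mm; origin at the centre of its underside.
Not all that is in view belongs to the job. Of the things that look like the press, the larger one is meant.

How it is judged (in metres and radians):
On the way, in this order (a step that is already met when the one before it is completed fails the run):
1. the panel lies squared against both fences (x of panel in the frame of table between -0.038 and -0.032 m and y of panel in the frame of table between -0.003 and 0.003 m and angle between the x axis of panel and the x axis of table, either way round below 0.03 rad and contact force between platen and panel below 1 N), for 0.2 s.
2. the pressing plate is cranked down firmly on to the squared panel (x of panel in the frame of table between -0.038 and -0.032 m and y of panel in the frame of table between -0.003 and 0.003 m and angle between the x axis of panel and the x axis of table, either way round below 0.03 rad and contact force between platen and panel above 15 N), for 0.1 s.
At the end, for the whole second after the job is handed in: The panel lies flat and still within 3 mm of home in each direction and 0.03 rad of square; the pressing plate is at rest 3.5 to 8.5 mm above the panel (a quarter turn, 6 mm, give or take about 0.1 turn) and does not touch it (x of panel in the frame of table between -0.038 and -0.032 m and y of panel in the frame of table between -0.003 and 0.003 m and angle between the x axis of panel and the x axis of table, either way round below 0.03 rad and z of platen in the frame of panel between 0.1515 and 0.1565 m and contact force between platen and panel below 0.5 N and angle between panel's own z axis and vertical below 0.03 rad and linear speed of platen below 0.003 m/s and linear speed of panel below 0.01 m/s).
It fails at once if the panel is crushed: pressed with more than 450 N by the screw (about 40 N at the handle) (contact force between platen and panel above 450 N).
It fails at once if a bystander is moved by more than 20 mm (distance of any of coil_600, iron_core, cell_1, tin_box from where it was at the start of the episode above 0.02 m).
It also fails if it takes over 70 s, if anything falls off the work surface, if the arm or the gripper's body presses on something with over 40 N, if the wrist force passes 120 N, or if a joint passes its speed limit or range.

## Working session

There is one attempt and no reset: what is moved stays moved. The work goes in short steps, Python scripts to look and compute and a tool call to move; the robot and the scene stay as the last step left them, time stands still between calls to the robot, and variables do not carry over. Pictures are saved under pics/ and viewed, at most 10 in all, crops included, and the job is handed in when it is done.

Besides the shell and the picture viewer there is one more tool, called after "Emit:" as name([rows], argument=value, ...), one row to a line, values as JSON. move_arm: Moves the arm, as the interface text tells. Its arguments: {"type":"object","properties":{"commands":{"type":"array"},"grip_force":{"type":"number"}},"required":["commands"]}

```bash
mkdir -p pics; cat > h.py <<'E'
import numpy as np, cv2
from workcell import manip
def shot(n):
    i=manip.camera_info(n); p,d=manip.camera(n); return i,p,d
def pts(i,d):
    H,W=d.shape; f=H/2/np.tan(np.radians(i["fovy"])/2)
    u,v=np.meshgrid(np.arange(W),np.arange(H))
    c=np.stack([(u-i["cx"])/f*d,-(v-i["cy"])/f*d,-d,np.ones_like(d)],-1)
    return (c@np.linalg.inv(np.array(i["view"])).T)[...,:3]
E
python3 - <<'E'
from h import *
for n in ["scene","side"]:
    i,p,d=shot(n); cv2.imwrite(f"pics/{n}0.png",p); np.savez(f"{n}0.npz",p=p,d=d,**{k:np.array(i[k]) for k in ("fovy","cx","cy","view")}); print(n,[k for k in i],i["fovy"],np.round(np.linalg.inv(i["view"])[:3,3]),(d>0).mean())
print(manip.get_obs())
E
```

```text
scene ['fovy', 'cx', 'cy', 'view'] 45.99639397175306 [-205.  836. 1029.] 0.9959375
side ['fovy', 'cx', 'cy', 'view'] 57.82631570405945 [ 670. -945.  807.] 0.96823046875
{'time_s': 0.1, 'joints': array([-1.12195404e-01,  2.17711304e-01,  1.61481714e+00, -4.32363632e-06,
        1.31132158e+00, -1.12201990e-01]), 'dq': array([ 0.00013227, -0.00018505, -0.00323661, -0.00305074,  0.00067039,
       -0.00011984]), 'joint_torque': array([-3.89421966e-04, -3.98076224e+01, -3.04969239e+01, -1.69335931e-04,
        4.17826959e-03,  6.71974954e-05]), 'tool_pos': array([6.24238680e+02, 1.09547575e-01, 2.30055952e+02]), 'eef_rot': array([ 7.07103609e-01,  7.07109053e-01, -7.05359136e-04, -8.81140283e-04]), 'wrist_force': array([ 0.05728062,  0.29072145, -0.12435119]), 'moment': array([ 0.01838235,  0.0367048 , -0.00564272]), 'gripper_force': 0.0, 'width': 85.06954310246125}
```

View pics/scene0.png

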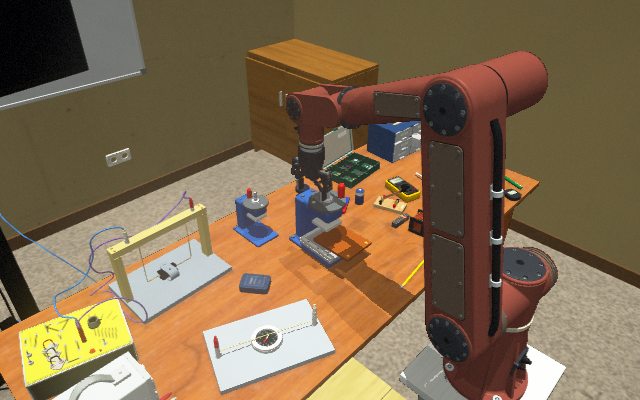

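View pics/side0.png

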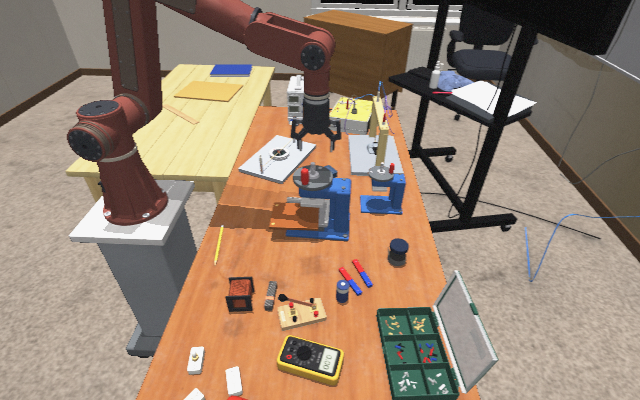

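The larger press shows at scene (320,215) and side (320,200). The smaller lookalike is at scene (255,215) and side (385,190). The larger one fits the description, since it also holds the brown panel. I'll confirm it in an enlarged crop and take measurements at the same time.

```bash
python3 - <<'E'
from h import *
S={}
for n in ["scene","side"]:
    z=np.load(f"{n}0.npz"); S[n]=(z["p"],pts({k:z[k] for k in("fovy","cx","cy","view")},z["d"]))
a=cv2.resize(S["side"][0][155:245,255:365],None,fx=5,fy=5,interpolation=cv2.INTER_CUBIC)[:, :]
b=cv2.resize(S["scene"][0][170:275,280:385],None,fx=4.2857,fy=4.2857,interpolation=cv2.INTER_CUBIC)[:, :]
a=cv2.resize(a,(400,327)); b=cv2.resize(b,(400,400))
c=np.zeros((400,800,3),np.uint8); c[:327,:400]=a; c[:,400:]=b; cv2.imwrite("pics/crop0.png",c)
for n,(p,P) in S.items():
    h=cv2.cvtColor(p,cv2.COLOR_BGR2HSV); H,s,v=[h[...,k].astype(int) for k in range(3)]
    reg=(P[...,0]>400)&(P[...,0]<900)&(abs(P[...,1])<400)&(P[...,2]>-10)&(P[...,2]<300)
    red=((H<5)|(H>174))&(s>150)&(v>100)&reg
    nl,lab,st,ce=cv2.connectedComponentsWithStats(red.astype(np.uint8))
    for k in range(1,nl):
        if st[k,4]>15: q=P[lab==k]; print(n,"red",ce[k].round(),st[k,4],np.median(q,0).round(),q.min(0).round(),q.max(0).round())
    blue=(H>105)&(H<125)&(s>120)&reg
    nl,lab,st,ce=cv2.connectedComponentsWithStats(blue.astype(np.uint8))
    for k in range(1,nl):
        if st[k,4]>60: q=P[lab==k]; print(n,"blue",ce[k].round(),st[k,4],np.percentile(q,[2,50,98],axis=0).round().tolist())
    # height histogram around press
    for (x0,y0,x1,y1) in [(255,155,365,245)] if n=="side" else [(280,170,385,275)]:
        q=P[y0:y1,x0:x1].reshape(-1,3); hh,e=np.histogram(q[:,2],bins=np.arange(-6,300,3)); print([(int(e[k]),int(hh[k])) for k in range(len(hh)) if hh[k]>40])
E
```

```text
scene red [341. 190.] 88 [ 593. -102.  226.] [ 583. -400.    2.] [856. -93. 247.]
scene red [249. 193.] 36 [864.  49. 162.] [857.  42. 142.] [872.  55. 176.]
scene red [191. 203.] 20 [856. 267. 229.] [849. 264. 216.] [860. 272. 244.]
scene red [344. 209.] 23 [ 708. -262.   10.] [ 560. -296.   -0.] [728. -74. 192.]
scene blue [305. 196.] 135 [[680.0, -97.0, 165.0], [706.0, -50.0, 173.0], [729.0, -33.0, 178.0]]
scene blue [256. 236.] 249 [[779.0, 6.0, 3.0], [806.0, 74.0, 8.0], [891.0, 92.0, 13.0]]
[(-6, 548), (-3, 2075), (0, 2251), (3, 648), (6, 199), (9, 150), (12, 134), (15, 88), (18, 79), (21, 62), (24, 47), (27, 55), (30, 54), (33, 49), (36, 47), (39, 64), (42, 127), (45, 159), (48, 138), (51, 430), (54, 600), (57, 258), (60, 52), (111, 42), (114, 103), (117, 57), (171, 55), (174, 52), (192, 85), (195, 286), (198, 116)]
side red [391. 168.] 34 [869.  43. 162.] [864.  38. 142.] [875.  53. 173.]
side red [304. 176.] 102 [ 599. -115.  225.] [ 589. -120.  193.] [610. -25. 245.]
side red [357. 266.] 77 [ 759. -241.    9.] [ 745. -264.   -2.] [ 775. -218.   12.]
side red [344. 274.] 79 [ 721. -274.    9.] [ 706. -295.   -1.] [ 740. -248.   12.]
side blue [382. 198.] 882 [[786.0, 2.0, 4.0], [859.0, 28.0, 9.0], [898.0, 88.0, 124.0]]
side blue [330. 211.] 1707 [[558.0, -133.0, 5.0], [688.0, -107.0, 93.0], [730.0, -51.0, 175.0]]
side blue [366. 279.] 85 [[768.0, -311.0, 2.0], [781.0, -289.0, 8.0], [794.0, -266.0, 11.0]]
side blue [350. 286.] 163 [[702.0, -364.0, 2.0], [739.0, -335.0, 11.0], [763.0, -296.0, 59.0]]
[(-6, 441), (-3, 2358), (0, 1102), (3, 122), (6, 186), (9, 427), (12, 592), (15, 506), (18, 133), (21, 61), (42, 128), (45, 97), (48, 77), (51, 577), (54, 671), (57, 51), (111, 53), (114, 112), (117, 41), (147, 50), (159, 47), (162, 50), (165, 48), (168, 46), (171, 137), (174, 117), (192, 123), (195, 386), (198, 41)]
```

View pics/crop0.png

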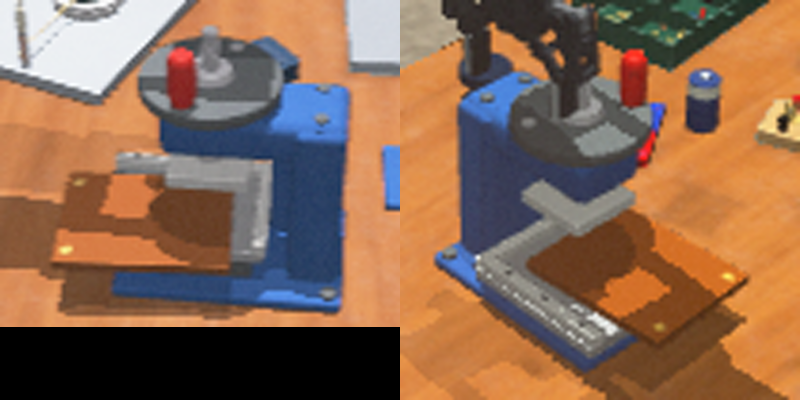

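The crop confirms the large blue press. The red handle is on its dark wheel (side 304,176), the brown panel is on its grey table, and the column is at the back. Next I'll fit the geometry.

```bash
cat >> h.py <<'E'
def fit(S):
    for n,(p,P) in S.items():
        h=cv2.cvtColor(p,cv2.COLOR_BGR2HSV); H,s,v=[h[...,k].astype(int) for k in range(3)]
        X,Y,Z=P[...,0],P[...,1],P[...,2]
        near=(abs(X-640)<150)&(abs(Y+85)<160)
        def rect(m,name):
            nl,lab,st,_=cv2.connectedComponentsWithStats(m.astype(np.uint8)); 
            if nl<2: return
            k=1+st[1:,4].argmax(); q=P[lab==k]; r=cv2.minAreaRect(q[:,:2].astype(np.float32)); print(n,name,len(q),"z",q[:,2].mean().round(1),np.round(r[0],1),np.round(r[1],1),round(r[2],2)); return q
        br=near&(H>3)&(H<20)&(s>110)&(Z>42)&(Z<75)
        q=rect(br,"panel")
        if q is not None: print(" corners",cv2.boxPoints(cv2.minAreaRect(q[:,:2].astype(np.float32))).round(1).tolist())
        rect(near&(s<60)&(Z>36)&(Z<66),"grey table/fence"); rect(near&(s<60)&(Z>100)&(Z<125),"plate")
        rect(near&(H>100)&(H<130)&(s>100)&(Z>172)&(Z<179),"head"); rect(near&(H>100)&(H<130)&(s>100)&(Z>8)&(Z<16),"foot")
        w=near&(s<80)&(Z>192)&(Z<202); q=P[w]
        if len(q): hull=cv2.convexHull(q[:,:2].astype(np.float32))[:,0]; A=np.c_[2*hull,np.ones(len(hull))]; c=np.linalg.lstsq(A,(hull**2).sum(1),rcond=None)[0]; print(n,"wheel",c[:2].round(1),np.sqrt(c[2]+c[:2]@c[:2]).round(1), "enc",np.round(cv2.minEnclosingCircle(hull)[0],1),round(cv2.minEnclosingCircle(hull)[1],1))
        r=near&((H<5)|(H>174))&(s>150)&(Z>200); q=P[r]; t=q[q[:,2]>240] if len(q) else q
        print(n,"handle",len(q),q.mean(0).round(1) if len(q) else "", "top",len(t),t.mean(0).round(1) if len(t) else "")
        z=near&(s<60)&(Z>202)&(Z<260)&(v>100); print(n,"screw",z.sum(),np.median(P[z],0).round(1) if z.sum() else "", P[z][:,2].max().round(1) if z.sum() else "")
E
python3 - <<'E'
from h import *
S={}
for n in ["scene","side"]:
    z=np.load(f"{n}0.npz"); S[n]=(z["p"],pts({k:z[k] for k in("fovy","cx","cy","view")},z["d"]))
i,p,d=shot("wrist"); cv2.imwrite("pics/wrist0.png",p); S["wrist"]=(p,pts(i,d)); print(np.linalg.inv(i["view"])[:3,3].round())
fit(S)
E
```

```text
[624.  75. 372.]
scene panel 1061 z 54.8 [564.2 -83.2] [148.2 126.8] 0.15
 corners [[490.0, -19.899999618530273], [490.29998779296875, -146.8000030517578], [638.5, -146.39999389648438], [638.0999755859375, -19.600000381469727]]
scene grey table/fence 498 z 48.1 [600.5 -35.9] [ 93.7 155.7] 86.38
scene plate 221 z 114.1 [615.5 -64.5] [69.  72.2] 87.89
scene head 95 z 174.7 [711.4 -63. ] [44.  72.4] 26.77
scene foot 51 z 11.5 [707.8 -19.5] [29.9 59.9] 86.64
scene wheel [616.5 -65.7] 58.8 enc [616.8 -67.9] 63.6
scene handle 85 [ 593.6 -103.   226.9] top 18 [ 596.  -106.9  243.7]
scene screw 51 [609.9 -64.4 206.5] 259.3
side panel 1162 z 54.0 [564.2 -82.5] [124.  147.4] 89.93
 corners [[490.3999938964844, -144.39999389648438], [637.7999877929688, -144.5], [638.0, -20.600000381469727], [490.6000061035156, -20.399999618530273]]
side grey table/fence 234 z 47.7 [656.2 -58.9] [ 32.6 121.8] 0.07
side plate 210 z 113.7 [621.6 -86. ] [71.4 38.5] 4.67
side head 204 z 174.0 [697.9 -71.6] [63.1 69. ] 84.72
side foot 462 z 11.0 [638. -84.] [101. 196.] 87.62
side wheel [620.3 -66.2] 59.2 enc [621.4 -66.2] 61.1
side handle 100 [ 599.9 -114.2  225.7] top 20 [ 600.6 -109.2  243.2]
side screw 110 [621.5 -70.5 215.6] 259.1
wrist panel 5278 z 54.7 [563.3 -73.4] [146.9 103.8] 0.75
 corners [[489.20001220703125, -22.5], [490.6000061035156, -126.30000305175781], [637.4000244140625, -124.4000015258789], [636.0, -20.5]]
wrist grey table/fence 4557 z 48.6 [599.9 -30.2] [ 81.4 147.6] 86.81
wrist plate 852 z 114.3 [620.5 -37.1] [13.9 69.3] 87.23
wrist head 1361 z 174.5 [688.6 -69.1] [24.3 71.5] 12.39
wrist foot 1062 z 11.7 [708.7 -41.7] [70.8 57.7] 87.22
wrist wheel [618.2 -64.4] 58.6 enc [617.8 -64.5] 59.5
wrist handle 32 [643.6  11.7 307.7] top 32 [643.6  11.7 307.7]
wrist screw 1713 [619.2 -59.4 205. ] 258.2
```

View pics/wrist0.png

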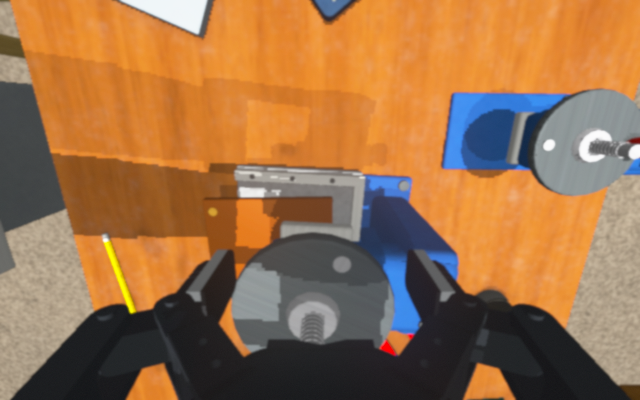

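The wrist view shows the wheel hub at (313,315), the panel's free corner at (213,212) and the fences at (300,178) and (350,200). That gives these world positions:
- **Wheel axis:** about (618.5, -65.5), with the press yawed about -2.9°.
- **Panel centre:** (564, -83).
- **Home:** about (583.5, -63.7), with the table at z≈44.5.

The first move shuts the fingers and goes to the front edge.

Emit:
move_arm([
  {"translation": [-0.35, -0.8, 0], "twist": [0, 0, 0], "grip": 0},
  {"translation": [-0.35, -0.8, 0], "twist": [0, 0, 0], "grip": 0},
  {"translation": [-0.35, -0.8, 0], "twist": [0, 0, 0], "grip": 0},
  {"translation": [-0.35, -0.8, 0], "twist": [0, 0, 0], "grip": 0},
  {"translation": [-0.35, -0.8, 0.5], "twist": [0, 0, 0], "grip": 0},
  {"translation": [-0.35, -0.8, 0.95], "twist": [0, 0, 0], "grip": 0},
  {"translation": [-0.35, -0.8, 0.95], "twist": [0, 0, 0], "grip": 0},
  {"translation": [-0.35, -0.8, 0.95], "twist": [0, 0, 0], "grip": 0},
  {"translation": [-0.35, -0.8, 0.95], "twist": [0, 0, 0], "grip": 0},
  {"translation": [-0.35, -0.8, 0.95], "twist": [0, 0, 0], "grip": 0},
])

```text
time_s: 1.15
tool_pos: [464.5, -69.8, 41.1]
eef_rot: [0.707, 0.707, -0.0, -0.001]
wrist_force: [-0.8, 0.4, 0.6]
width: 0.1
gripper_force: 0.0
```

Emit:
move_arm([
  {"translation": [0, 0.04, 0], "twist": [0, 0, 0], "grip": 0},
  {"translation": [0, 0.07, 0], "twist": [0, 0, 0], "grip": 0},
  {"translation": [0, 0.09, 0], "twist": [0, 0, 0], "grip": 0},
  {"translation": [0, 0.11, 0], "twist": [0, 0, 0], "grip": 0},
  {"translation": [0, 0.12, 0], "twist": [0, 0, 0], "grip": 0},
  {"translation": [0, 0.13, 0], "twist": [0, 0, 0], "grip": 0},
  {"translation": [0, 0.13, 0], "twist": [0, 0, 0], "grip": 0},
])

```text
time_s: 1.85
tool_pos: [490.7, -70.0, 43.0]
eef_rot: [0.707, 0.707, -0.001, -0.001]
wrist_force: [-8.0, -0.4, 4.9]
width: 0.1
gripper_force: 3.5
```

Emit:
move_arm([
  {"translation": [0, 0.015, 0], "twist": [0, 0, 0], "grip": 0},
  {"translation": [0, 0.025, 0], "twist": [0, 0, 0], "grip": 0},
  {"translation": [0, 0.025, 0], "twist": [0, 0, 0], "grip": 0},
])

```text
time_s: 2.15
tool_pos: [493.5, -69.8, 42.7]
eef_rot: [0.707, 0.708, -0.003, -0.003]
wrist_force: [-12.4, 0.4, 10.4]
width: -0.1
gripper_force: 6.1
```

```bash
python3 - <<'E'
from h import *
S={}
for n in ["side","wrist"]:
    i,p,d=shot(n); S[n]=(p,pts(i,d)); cv2.imwrite(f"pics/{n}1.png",p)
fit(S); print(manip.get_obs()["joints"])
E
```

```text
side panel 1149 z 54.0 [582.3 -83.8] [123.1 148.4] 89.57
 corners [[507.70001220703125, -144.8000030517578], [656.0999755859375, -145.89999389648438], [657.0, -22.799999237060547], [508.6000061035156, -21.700000762939453]]
side grey table/fence 129 z 51.5 [664.6 -54.9] [ 16.7 119.5] 1.82
side plate 208 z 113.6 [621.4 -85.6] [71.2 38. ] 4.01
side head 201 z 174.0 [696.7 -71.6] [62.9 70.7] 84.06
side foot 448 z 11.1 [638.2 -83.4] [100.2 195.9] 87.19
side wheel [585.5 -75.4] 83.2 enc [582.9 -75. ] 97.4
side handle 90 [ 600.2 -114.8  226.5] top 18 [ 600.8 -110.4  242.9]
side screw 191 [609.9 -73.5 222.8] 258.2
wrist panel 39987 z 54.9 [571.9 -72.3] [115.3 143.6] 82.45
 corners [[493.1000061035156, -120.0], [635.5, -138.8000030517578], [650.5999755859375, -24.5], [508.29998779296875, -5.699999809265137]]
wrist grey table/fence 18661 z 48.2 [586.9  -5.1] [ 36.7 122.9] 89.77
wrist plate 7423 z 110.8 [585.7 -59. ] [12.7 59.4] 3.48
wrist handle 0  top 0 
wrist screw 0  
[-0.28043547  0.20864524  2.02559769 -0.00219375  0.91449426 -0.28018665]
```

```bash
python3 - <<'E'
from h import *
z=np.load("side0.npz"); P=pts({k:z[k] for k in("fovy","cx","cy","view")},z["d"])
X,Y,Z=P[...,0],P[...,1],P[...,2]
m=((Z>14)&(Z<150)&(X>440)&(X<850)&(Y>-450)&(Y<-150)).astype(np.uint8)
nl,lab,st,ce=cv2.connectedComponentsWithStats(m)
for k in range(1,nl):
    if st[k,4]>20: q=P[lab==k]; print(ce[k].round(),q.min(0).round(),q.max(0).round())
E
```

```text
[244. 291.] [ 440. -405.   14.] [ 485. -340.   64.]
[271. 294.] [ 515. -399.   14.] [ 537. -316.   23.]
[343. 289.] [ 698. -368.   14.] [ 730. -335.   61.]
[300. 311.] [ 551. -450.   14.] [ 674. -366.  104.]
[385. 313.] [ 800. -450.   14.] [ 850. -397.   36.]
```

Emit:
move_arm([
  {"translation": [0, -0.1, 0], "twist": [0, 0, 0], "grip": 0},
  {"translation": [0, -0.2, 0], "twist": [0, 0, 0], "grip": 0},
  {"translation": [0, -0.2, -0.2], "twist": [0, 0, 0], "grip": 0},
  {"translation": [-0.2, -0.2, -0.4], "twist": [0, 0, 0], "grip": 0},
  {"translation": [-0.4, -0.2, -0.5], "twist": [0, 0, 0], "grip": 0},
  {"translation": [-0.6, -0.2, -0.5], "twist": [0, 0, 0], "grip": 0},
  {"translation": [-0.7, -0.2, -0.5], "twist": [0, 0, 0], "grip": 0},
  {"translation": [-0.7, -0.2, -0.5], "twist": [0, 0, 0], "grip": 0},
])

```text
time_s: 3.05
tool_pos: [458.5, -213.9, 144.6]
eef_rot: [0.708, 0.706, 0.001, 0.004]
wrist_force: [0.2, -0.2, -0.5]
width: -0.2
gripper_force: 0.0
```

Emit:
move_arm([
  {"translation": [0, 0.2, 0], "twist": [0, 0.09, 0], "grip": 0},
  {"translation": [0, 0.4, 0], "twist": [0, 0.18, 0], "grip": 0},
  {"translation": [0, 0.6, 0], "twist": [0, 0.27, 0], "grip": 0},
  {"translation": [0, 0.62, 0.1], "twist": [0, 0.333, 0], "grip": 0},
  {"translation": [0, 0.62, 0.3], "twist": [0, 0.333, 0], "grip": 0},
  {"translation": [0, 0.62, 0.49], "twist": [0, 0.333, 0], "grip": 0},
  {"translation": [0, 0.62, 0.49], "twist": [0, 0.333, 0], "grip": 0},
  {"translation": [0, 0.62, 0.49], "twist": [0, 0.333, 0], "grip": 0},
  {"translation": [0, 0.62, 0.49], "twist": [0, 0.333, 0], "grip": 0},
])

```text
time_s: 3.95
tool_pos: [582.1, -210.5, 46.3]
eef_rot: [0.683, 0.684, 0.183, -0.181]
wrist_force: [0.7, -0.1, 0.4]
width: -0.4
gripper_force: 0.0
```

Emit:
move_arm([
  {"translation": [0.12, 0, 0.08], "twist": [0, 0, 0], "grip": 0},
  {"translation": [0.231, 0, 0.15], "twist": [0, 0, 0], "grip": 0},
  {"translation": [0.25, 0, 0.161], "twist": [0, 0, 0], "grip": 0},
  {"translation": [0.265, 0, 0.17], "twist": [0, 0, 0], "grip": 0},
  {"translation": [0.28, 0, 0.179], "twist": [0, 0, 0], "grip": 0},
  {"translation": [0.29, 0, 0.185], "twist": [0, 0, 0], "grip": 0},
  {"translation": [0.3, 0, 0.19], "twist": [0, 0, 0], "grip": 0},
  {"translation": [0.3, 0, 0.19], "twist": [0, 0, 0], "grip": 0},
])

```text
time_s: 4.75
tool_pos: [581.7, -144.2, 43.6]
eef_rot: [0.683, 0.684, 0.182, -0.178]
wrist_force: [-3.2, -8.7, 5.0]
width: -0.1
gripper_force: 4.2
```

Emit:
move_arm([
  {"translation": [0.013, 0, 0.007], "twist": [0, 0, 0], "grip": 0},
  {"translation": [0.026, 0, 0.015], "twist": [0, 0, 0], "grip": 0},
  {"translation": [0.039, 0, 0.022], "twist": [0, 0, 0], "grip": 0},
  {"translation": [0.052, 0, 0.03], "twist": [0, 0, 0], "grip": 0},
  {"translation": [0.052, 0, 0.03], "twist": [0, 0, 0], "grip": 0},
])

```text
time_s: 5.25
tool_pos: [581.8, -132.1, 43.5]
eef_rot: [0.683, 0.684, 0.182, -0.178]
wrist_force: [-4.0, -7.7, 5.6]
width: 0.1
gripper_force: 4.3
```

```bash
python3 - <<'E'
from h import *
S={}
for n in ["side","scene"]:
    i,p,d=shot(n); S[n]=(p,pts(i,d)); cv2.imwrite(f"pics/{n}2.png",p)
fit(S)
E
```

```text
side panel 188 z 53.8 [635.6 -70.9] [ 48.9 116.9] 1.69
 corners [[609.4000244140625, -13.100000381469727], [612.9000244140625, -130.0], [661.7000122070312, -128.60000610351562], [658.2999877929688, -11.699999809265137]]
side grey table/fence 116 z 52.6 [664.6 -54.4] [ 16.7 122.1] 1.82
side plate 127 z 113.7 [633.6 -84. ] [46.7 39.5] 3.84
side head 195 z 174.1 [696.2 -71.7] [61.1 67.2] 86.94
side foot 469 z 11.2 [637.7 -83.4] [103.5 195.7] 88.53
side wheel [ 568.7 -121.3] 127.3 enc [ 617.8 -126.6] 118.7
side handle 0  top 0 
side screw 56 [624.3 -69.3 226. ] 240.7
scene panel 1031 z 54.9 [581.4 -65.1] [124.3 153.5] 86.94
 corners [[501.5, -123.0999984741211], [654.7000122070312, -131.1999969482422], [661.4000244140625, -7.099999904632568], [508.1000061035156, 1.100000023841858]]
scene grey table/fence 314 z 49.0 [621.1 -12.6] [ 77.2 191.7] 60.15
scene plate 220 z 114.3 [615.5 -63.4] [74.6 70. ] 1.89
scene head 91 z 174.7 [702.7 -67.5] [51.7 64.9] 4.88
scene foot 55 z 11.6 [705.7 -18.3] [26.8 63.2] 79.4
scene wheel [ 591.2 -116.2] 104.3 enc [ 589.1 -115.4] 115.4
scene handle 87 [ 593.4 -103.   226.6] top 21 [ 595.3 -105.3  243.6]
scene screw 196 [ 595.6 -193.7  215.7] 242.5
```

Emit:
move_arm([
  {"translation": [0.013, 0, 0.007], "twist": [0, 0, 0], "grip": 0},
  {"translation": [0.026, 0, 0.015], "twist": [0, 0, 0], "grip": 0},
  {"translation": [0.035, 0, 0.02], "twist": [0, 0, 0], "grip": 0},
  {"translation": [0.035, 0, 0.02], "twist": [0, 0, 0], "grip": 0},
])

```text
time_s: 5.75
tool_pos: [582.0, -131.8, 43.6]
eef_rot: [0.684, 0.686, 0.177, -0.172]
wrist_force: [-9.5, -24.7, 7.4]
width: 0.0
gripper_force: 12.8
```

Emit:
move_arm([
  {"translation": [-0.13, 0, -0.075], "twist": [0, 0, 0], "grip": 0},
  {"translation": [-0.3, 0, -0.175], "twist": [0, 0, 0], "grip": 0},
  {"translation": [-0.2, 0, -0.35], "twist": [0, 0, 0], "grip": 0},
  {"translation": [-0.05, 0, -0.6], "twist": [0, 0, 0], "grip": 0},
  {"translation": [-0.05, -0.2, -0.6], "twist": [0, -0.09, 0], "grip": 0},
  {"translation": [-0.05, -0.4, -0.6], "twist": [0, -0.18, 0], "grip": 0},
  {"translation": [-0.05, -0.6, -0.6], "twist": [0, -0.27, 0], "grip": 0},
  {"translation": [-0.05, -0.6, -0.6], "twist": [0, -0.333, 0], "grip": 0},
  {"translation": [-0.05, -0.6, -0.6], "twist": [0, -0.333, 0], "grip": 0},
  {"translation": [-0.05, -0.6, -0.6], "twist": [0, -0.333, 0], "grip": 0},
])

```text
time_s: 6.75
tool_pos: [461.6, -188.2, 141.4]
eef_rot: [0.707, 0.707, 0.001, 0.002]
wrist_force: [-0.8, -0.0, -0.4]
width: -0.1
gripper_force: 0.0
```

```bash
python3 - <<'E'
from h import *
S={}
for n in ["side","scene"]:
    i,p,d=shot(n); S[n]=(p,pts(i,d)); cv2.imwrite(f"pics/{n}3.png",p)
fit(S)
E
```

```text
side panel 1028 z 53.9 [584.1 -65.2] [124.6 147.9] 87.7
 corners [[507.70001220703125, -124.5], [655.5, -130.39999389648438], [660.5, -5.900000095367432], [512.7000122070312, 0.0]]
side grey table/fence 118 z 52.3 [664.6 -53.3] [ 16.7 121.5] 1.8
side plate 206 z 113.6 [620.4 -84.5] [70.5 38.4] 0.16
side head 210 z 174.0 [698.4 -72.1] [61.7 68.8] 83.56
side foot 474 z 11.1 [638.6 -82. ] [102.2 196. ] 86.27
side wheel [ 569.  -104.8] 108.4 enc [ 572.8 -109.9] 122.9
side handle 89 [ 600.1 -115.   226.6] top 18 [ 600.  -110.8  243.3]
side screw 105 [621.7 -71.6 214.7] 245.2
scene panel 1031 z 55.0 [581.2 -66.4] [126.1 151.5] 87.77
 corners [[503.0, -126.5], [654.4000244140625, -132.39999389648438], [659.2999877929688, -6.400000095367432], [507.8999938964844, -0.4000000059604645]]
scene grey table/fence 313 z 49.2 [610.7  -7.9] [ 77.4 169.3] 62.08
scene plate 220 z 114.1 [616.4 -64.8] [70.6 75.8] 88.06
scene head 90 z 174.8 [709.4 -62.9] [42.7 64.2] 23.93
scene foot 55 z 11.6 [705.7 -21. ] [27.9 64.8] 83.95
scene wheel [ 576.8 -105.4] 100.8 enc [ 575.  -109.7] 117.5
scene handle 87 [ 593.3 -103.   226.8] top 19 [ 596.6 -105.8  243.4]
scene screw 95 [614.3 -62.8 208.5] 242.0
```

Emit:
move_arm([
  {"translation": [0.2, 0, 0], "twist": [0, 0, 0], "grip": 0},
  {"translation": [0.4, 0, 0], "twist": [0, 0, 0], "grip": 0},
  {"translation": [0.6, 0, 0.1], "twist": [0, 0, 0], "grip": 0},
  {"translation": [0.61, 0, 0.3], "twist": [0, 0, 0], "grip": 0},
  {"translation": [0.61, 0, 0.495], "twist": [0, 0, 0], "grip": 0},
  {"translation": [0.61, 0, 0.495], "twist": [0, 0, 0], "grip": 0},
  {"translation": [0.61, 0.08, 0.495], "twist": [0, 0, 0], "grip": 0},
  {"translation": [0.61, 0.12, 0.495], "twist": [0, 0, 0], "grip": 0},
  {"translation": [0.61, 0.15, 0.495], "twist": [0, 0, 0], "grip": 0},
  {"translation": [0.61, 0.17, 0.495], "twist": [0, 0, 0], "grip": 0},
  {"translation": [0.61, 0.18, 0.495], "twist": [0, 0, 0], "grip": 0},
  {"translation": [0.61, 0.18, 0.495], "twist": [0, 0, 0], "grip": 0},
])

```text
time_s: 8.05
tool_pos: [494.9, -65.5, 40.4]
eef_rot: [0.707, 0.707, -0.001, -0.001]
wrist_force: [-4.3, -0.1, 2.3]
width: -0.2
gripper_force: 1.9
```

Emit:
move_arm([
  {"translation": [0, 0.015, 0], "twist": [0, 0, 0], "grip": 0},
  {"translation": [0, 0.03, 0], "twist": [0, 0, 0], "grip": 0},
  {"translation": [0, 0.04, 0], "twist": [0, 0, 0], "grip": 0},
  {"translation": [0, 0.04, 0], "twist": [0, 0, 0], "grip": 0},
])

```text
time_s: 8.45
tool_pos: [495.0, -64.3, 38.3]
eef_rot: [0.707, 0.707, -0.006, -0.008]
wrist_force: [-18.5, -0.8, 12.2]
width: -0.1
gripper_force: 9.4
```

Emit:
move_arm([
  {"translation": [0, -0.08, 0], "twist": [0, 0, 0], "grip": 0},
  {"translation": [0, -0.2, -0.1], "twist": [0, 0, 0], "grip": 0},
  {"translation": [0, -0.2, -0.35], "twist": [0, 0, 0], "grip": 0},
  {"translation": [0, -0.2, -0.6], "twist": [0, 0, 0], "grip": 0},
  {"translation": [0, -0.2, -0.85], "twist": [0, 0, 0], "grip": 0},
  {"translation": [0, -0.2, -1], "twist": [0, 0, 0], "grip": 0},
  {"translation": [0, -0.2, -1], "twist": [0, 0, 0], "grip": 0},
  {"translation": [0, -0.2, -1], "twist": [0, 0, 0], "grip": 0},
])

```text
time_s: 9.25
tool_pos: [464.8, -65.6, 241.4]
eef_rot: [0.707, 0.707, 0.001, 0.002]
wrist_force: [-0.1, -0.2, -1.6]
width: 0.2
gripper_force: 0.0
```

```bash
python3 - <<'E'
from h import *
S={}
for n in ["side","scene","wrist"]:
    i,p,d=shot(n); S[n]=(p,pts(i,d)); cv2.imwrite(f"pics/{n}4.png",p)
fit(S); print(manip.get_obs()["tool_pos"])
cv2.imwrite("pics/w4.png",S["wrist"][0])
E
```

```text
side panel 1036 z 53.9 [584.9 -65.3] [122.  149.3] 86.17
 corners [[506.29998779296875, -121.19999694824219], [655.2999877929688, -131.1999969482422], [663.4000244140625, -9.399999618530273], [514.5, 0.5]]
side grey table/fence 116 z 52.4 [664.1 -54.5] [ 16.7 122.1] 1.27
side plate 207 z 113.5 [620.5 -85.5] [70.5 38.4] 0.46
side head 192 z 174.1 [695.6 -73.2] [63.  64.2] 83.93
side foot 492 z 11.1 [638.4 -83.1] [103.4 195.5] 87.14
side wheel [620.2 -66.4] 59.2 enc [621.9 -66.5] 61.0
side handle 91 [ 600.1 -115.   227. ] top 22 [ 600.2 -111.1  242.9]
side screw 108 [621.7 -71.2 210.5] 243.8
scene panel 1037 z 54.9 [581.3 -66.2] [124.  152.6] 86.33
 corners [[501.20001220703125, -123.19999694824219], [653.5, -133.0], [661.4000244140625, -9.199999809265137], [509.1000061035156, 0.6000000238418579]]
scene grey table/fence 314 z 49.1 [611.7  -8.4] [ 75.7 169. ] 62.0
scene plate 218 z 114.0 [616.2 -66.1] [72.2 72.9] 87.87
scene head 81 z 175.0 [704.4 -67.7] [60.5 50.9] 87.43
scene foot 60 z 11.6 [710.9 -14.7] [27.  61.4] 57.65
scene wheel [615.7 -65.1] 59.8 enc [617.2 -64.1] 62.5
scene handle 84 [ 593.7 -103.   226.7] top 22 [ 596.  -105.2  243.3]
scene screw 87 [614.5 -64.  210.6] 242.1
wrist panel 9911 z 54.9 [582.4 -64.3] [119.8 148. ] 86.62
 corners [[505.0, -119.69999694824219], [652.7999877929688, -128.39999389648438], [659.9000244140625, -8.800000190734863], [512.0999755859375, -0.10000000149011612]]
wrist grey table/fence 2178 z 52.6 [599.7 -10.9] [ 45.1 147.3] 84.92
wrist plate 1194 z 114.3 [591.5 -58.8] [77.1 34.1] 64.63
wrist head 432 z 174.6 [699.3 -72.6] [16.  69.2] 18.24
wrist foot 394 z 11.9 [718.3 -18.9] [23.3 36.7] 88.95
wrist wheel [617.4 -65.6] 59.1 enc [617.9 -65.8] 60.1
wrist handle 2554 [ 592.7 -102.4  230. ] top 788 [ 595.4 -104.9  243.5]
wrist screw 2596 [614.1 -62.1 205.5] 242.2
[462.80406232 -65.10624116 238.19639964]
```

View pics/w4.png

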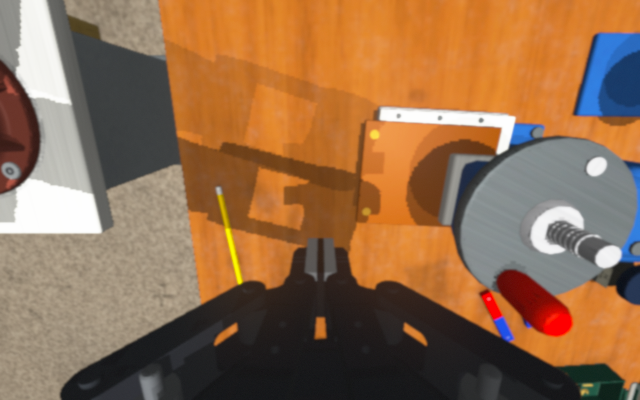

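The wrist view shows the panel flush with both fences: the left fence at (440,118) and the back one at (505,130). The handle top is at (550,315) and the screw at (605,250). Next the fingers go behind the handle, on its +x side, for a clockwise push.

Emit:
move_arm([
  {"translation": [0, 0, -0.2], "twist": [0, 0, 0], "grip": 0},
  {"translation": [-0.06, 0.2, -0.2], "twist": [0, 0, 0], "grip": 0},
  {"translation": [-0.12, 0.4, -0.2], "twist": [0, 0, 0], "grip": 0},
  {"translation": [-0.18, 0.6, -0.2], "twist": [0, 0, 0], "grip": 0},
  {"translation": [-0.235, 0.84, -0.2], "twist": [0, 0, 0], "grip": 0},
  {"translation": [-0.235, 0.84, -0.2], "twist": [0, 0, 0], "grip": 0},
  {"translation": [-0.235, 0.84, -0.2], "twist": [0, 0, 0], "grip": 0},
  {"translation": [-0.235, 0.84, 0], "twist": [0, 0, 0], "grip": 0},
  {"translation": [-0.235, 0.84, 0.11], "twist": [0, 0, 0], "grip": 0},
  {"translation": [-0.235, 0.84, 0.11], "twist": [0, 0, 0], "grip": 0},
  {"translation": [-0.235, 0.84, 0.11], "twist": [0, 0, 0], "grip": 0},
])

```text
time_s: 10.5
tool_pos: [630.8, -112.1, 218.6]
eef_rot: [0.707, 0.707, -0.0, -0.0]
wrist_force: [-0.5, -0.4, 0.9]
width: 0.2
gripper_force: 0.0
```

Emit:
move_arm([
  {"translation": [0.002, -0.063, 0], "twist": [0, 0, 0], "grip": 0},
  {"translation": [0.01, -0.122, 0], "twist": [0, 0, 0], "grip": 0},
  {"translation": [0.033, -0.178, 0], "twist": [0, 0, 0], "grip": 0},
  {"translation": [0.07, -0.225, 0], "twist": [0, 0, 0], "grip": 0},
  {"translation": [0.117, -0.262, 0], "twist": [0, 0, 0], "grip": 0},
  {"translation": [0.172, -0.285, 0], "twist": [0, 0, 0], "grip": 0},
  {"translation": [0.232, -0.293, 0], "twist": [0, 0, 0], "grip": 0},
  {"translation": [0.291, -0.285, 0], "twist": [0, 0, 0], "grip": 0},
  {"translation": [0.347, -0.262, 0], "twist": [0, 0, 0], "grip": 0},
  {"translation": [0.394, -0.225, 0], "twist": [0, 0, 0], "grip": 0},
  {"translation": [0.431, -0.178, 0], "twist": [0, 0, 0], "grip": 0},
  {"translation": [0.454, -0.122, 0], "twist": [0, 0, 0], "grip": 0},
])

```text
time_s: 11.7
tool_pos: [606.4, -20.1, 217.0]
eef_rot: [0.707, 0.707, -0.001, -0.002]
wrist_force: [-3.6, -1.9, -1.1]
width: 0.2
gripper_force: 1.5
```

```bash
cat > m.py <<'E'
from h import *
S={}
for n in ["side","scene"]:
    i,p,d=shot(n); P=pts(i,d); h=cv2.cvtColor(p,cv2.COLOR_BGR2HSV)
    r=((h[...,0]<5)|(h[...,0]>174))&(h[...,1]>150)&(P[...,2]>205)&(P[...,2]<250)&(np.hypot(P[...,0]-618,P[...,1]+65.7)<75)
    q=P[r]; c=np.array(np.linalg.inv(i["view"]))[:2,3]
    if len(q)>8:
        m=np.median(q[:,:2],0); dr=(m-c)/np.linalg.norm(m-c); t=q[q[:,2]>241][:,:2].mean(0); a=t-[618.2,-65.7]; e=m+9*dr-[618.2,-65.7]
        print(n,len(q),"top",t.round(1),"ang top",np.degrees(np.arctan2(a[1],a[0])).round(1),"ang body",np.degrees(np.arctan2(e[1],e[0])).round(1), "r",np.hypot(*a).round(1),np.hypot(*e).round(1))
    s=P[(h[...,1]<60)&(P[...,2]>195)&(np.hypot(P[...,0]-618,P[...,1]+65.7)<9)]; print(n,"screw top",np.percentile(s[:,2],97).round(1) if len(s) else "")
    g=P[(h[...,1]<60)&(P[...,2]>60)&(P[...,2]<125)&(np.hypot(P[...,0]-618,P[...,1]+65.7)<45)]; print(n,"plate top z",np.percentile(g[:,2],[50,90]).round(1) if len(g) else "",len(g))
o=manip.get_obs(); print(o["time_s"],o["tool_pos"].round(1),o["wrist_force"].round(1))
E
python3 m.py
```

```text
side 78 top [631.5 -23.7] ang top 72.4 ang body 74.1 r 44.1 46.4
side screw top 387.0
side plate top z [104.  110.3] 254
scene 52 top [630.9 -17.1] ang top 75.3 ang body 67.4 r 50.2 47.1
scene screw top 228.8
scene plate top z [104.2 108.1] 259
11.8 [608.6 -20.  217.6] [-0.  -0.3 -0.2]
```

Emit:
move_arm([
  {"translation": [0.008, 0.06, 0], "twist": [0, 0, 0], "grip": 0},
  {"translation": [0, 0.119, 0], "twist": [0, 0, 0], "grip": 0},
  {"translation": [-0.023, 0.175, 0], "twist": [0, 0, 0], "grip": 0},
  {"translation": [-0.06, 0.222, 0], "twist": [0, 0, 0], "grip": 0},
  {"translation": [-0.107, 0.259, 0], "twist": [0, 0, 0], "grip": 0},
  {"translation": [-0.163, 0.282, 0], "twist": [0, 0, 0], "grip": 0},
  {"translation": [-0.222, 0.29, 0], "twist": [0, 0, 0], "grip": 0},
  {"translation": [-0.282, 0.282, 0], "twist": [0, 0, 0], "grip": 0},
  {"translation": [-0.337, 0.259, 0], "twist": [0, 0, 0], "grip": 0},
  {"translation": [-0.385, 0.222, 0], "twist": [0, 0, 0], "grip": 0},
  {"translation": [-0.421, 0.175, 0], "twist": [0, 0, 0], "grip": 0},
  {"translation": [-0.444, 0.119, 0], "twist": [0, 0, 0], "grip": 0},
])

```text
time_s: 13.0
tool_pos: [631.8, -112.2, 219.3]
eef_rot: [0.707, 0.707, 0.001, 0.002]
wrist_force: [2.0, 2.3, -0.5]
width: 0.0
gripper_force: 1.5
```

```bash
python3 m.py
```

```text
side 92 top [ 609.6 -113.5] ang top -100.2 ang body -101.1 r 48.6 44.7
side screw top 216.5
side plate top z [ 92.7 102. ] 319
scene 80 top [ 600.4 -107.1] ang top -113.3 ang body -106.1 r 45.0 47.8
scene screw top 379.4
scene plate top z [ 92.5 100.3] 290
13.1 [ 629.8 -112.2  218.8] [ 0.7  0.6 -0.1]
```

Emit:
move_arm([
  {"translation": [-0.008, -0.06, 0], "twist": [0, 0, 0], "grip": 0},
  {"translation": [0, -0.119, 0], "twist": [0, 0, 0], "grip": 0},
  {"translation": [0.023, -0.175, 0], "twist": [0, 0, 0], "grip": 0},
  {"translation": [0.06, -0.222, 0], "twist": [0, 0, 0], "grip": 0},
  {"translation": [0.107, -0.259, 0], "twist": [0, 0, 0], "grip": 0},
  {"translation": [0.163, -0.282, 0], "twist": [0, 0, 0], "grip": 0},
  {"translation": [0.222, -0.29, 0], "twist": [0, 0, 0], "grip": 0},
  {"translation": [0.282, -0.282, 0], "twist": [0, 0, 0], "grip": 0},
  {"translation": [0.337, -0.259, 0], "twist": [0, 0, 0], "grip": 0},
  {"translation": [0.385, -0.222, 0], "twist": [0, 0, 0], "grip": 0},
  {"translation": [0.421, -0.175, 0], "twist": [0, 0, 0], "grip": 0},
  {"translation": [0.444, -0.119, 0], "twist": [0, 0, 0], "grip": 0},
])

```text
time_s: 14.3
tool_pos: [606.6, -20.2, 217.3]
eef_rot: [0.707, 0.707, -0.001, -0.002]
wrist_force: [-2.6, -1.1, -0.9]
width: 0.1
gripper_force: 1.5
```

```bash
python3 m.py
```

```text
side 82 top [632.9 -24.3] ang top 70.5 ang body 74.1 r 43.9 46.9
side screw top 283.6
side plate top z [80.3 90.6] 360
scene 52 top [632.2 -18.8] ang top 73.4 ang body 67.2 r 49.0 47.6
scene screw top 207.5
scene plate top z [80.6 90.5] 311
14.4 [608.7 -20.1 217.7] [-0.1 -0.1  1.1]
```

Emit:
move_arm([
  {"translation": [0.008, 0.06, 0], "twist": [0, 0, 0], "grip": 0},
  {"translation": [0, 0.119, 0], "twist": [0, 0, 0], "grip": 0},
  {"translation": [-0.023, 0.175, 0], "twist": [0, 0, 0], "grip": 0},
  {"translation": [-0.06, 0.222, 0], "twist": [0, 0, 0], "grip": 0},
  {"translation": [-0.107, 0.259, 0], "twist": [0, 0, 0], "grip": 0},
])

```text
time_s: 14.9
tool_pos: [660.5, -43.1, 218.1]
eef_rot: [0.707, 0.707, 0.001, -0.0]
wrist_force: [-1.7, 2.8, -0.2]
width: 0.2
gripper_force: 1.1
```

Emit:
move_arm([
  {"translation": [-0.036, 0.017, 0], "twist": [0, 0, 0], "grip": 0},
  {"translation": [-0.075, 0.027, 0], "twist": [0, 0, 0], "grip": 0},
  {"translation": [-0.115, 0.031, 0], "twist": [0, 0, 0], "grip": 0},
])

```text
time_s: 15.2
tool_pos: [665.6, -66.5, 218.5]
eef_rot: [0.707, 0.707, 0.0, -0.001]
wrist_force: [-2.1, 3.3, 0.3]
width: 0.1
gripper_force: 1.7
```

```bash
python3 m.py
```

```text
side 94 top [659.4 -90.9] ang top -31.5 ang body -27.1 r 48.3 46.7
side screw top 319.2
side plate top z [73.7 86.2] 359
scene 59 top [651.4 -86.6] ang top -32.2 ang body -34.3 r 39.3 46.3
scene screw top 380.0
scene plate top z [73.9 83.3] 317
15.3 [666.1 -68.  218.7] [-0.6 -0.   0.2]
```

Emit:
move_arm([
  {"translation": [-0.04, -0.004, 0], "twist": [0, 0, 0], "grip": 0},
  {"translation": [-0.071, -0.011, 0], "twist": [0, 0, 0], "grip": 0},
  {"translation": [-0.071, -0.011, 0], "twist": [0, 0, 0], "grip": 0},
])

```text
time_s: 15.6
tool_pos: [663.6, -81.8, 218.7]
eef_rot: [0.707, 0.707, -0.0, 0.001]
wrist_force: [-0.1, -0.8, -0.2]
width: -0.2
gripper_force: 0.0
```

Emit:
move_arm([
  {"translation": [-0.022, -0.008, 0], "twist": [0, 0, 0], "grip": 0},
  {"translation": [-0.044, -0.02, 0], "twist": [0, 0, 0], "grip": 0},
  {"translation": [-0.044, -0.02, 0], "twist": [0, 0, 0], "grip": 0},
])

```text
time_s: 15.9
tool_pos: [659.1, -89.5, 218.4]
eef_rot: [0.707, 0.707, -0.0, -0.0]
wrist_force: [0.4, 2.4, -0.0]
width: 0.1
gripper_force: 0.8
```

Emit:
move_arm([
  {"translation": [-0.02, -0.013, 0], "twist": [0, 0, 0], "grip": 0},
  {"translation": [-0.039, -0.028, 0], "twist": [0, 0, 0], "grip": 0},
  {"translation": [-0.039, -0.028, 0], "twist": [0, 0, 0], "grip": 0},
])

```text
time_s: 16.2
tool_pos: [653.7, -98.3, 218.4]
eef_rot: [0.707, 0.707, -0.001, 0.001]
wrist_force: [-0.2, 0.1, 0.7]
width: 0.1
gripper_force: 0.2
```

Emit:
move_arm([
  {"translation": [-0.014, -0.014, 0], "twist": [0, 0, 0], "grip": 0},
  {"translation": [-0.027, -0.03, 0], "twist": [0, 0, 0], "grip": 0},
  {"translation": [-0.027, -0.03, 0], "twist": [0, 0, 0], "grip": 0},
])

```text
time_s: 16.5
tool_pos: [647.5, -103.3, 218.5]
eef_rot: [0.707, 0.707, -0.0, 0.0]
wrist_force: [1.0, -0.3, 0.3]
width: 0.1
gripper_force: 0.3
```

Emit:
move_arm([
  {"translation": [-0.012, -0.016, 0], "twist": [0, 0, 0], "grip": 0},
  {"translation": [-0.022, -0.033, 0], "twist": [0, 0, 0], "grip": 0},
  {"translation": [-0.022, -0.033, 0], "twist": [0, 0, 0], "grip": 0},
])

```text
time_s: 16.8
tool_pos: [640.8, -107.5, 218.5]
eef_rot: [0.707, 0.707, -0.0, 0.0]
wrist_force: [0.1, 0.4, -0.3]
width: -0.0
gripper_force: 0.2
```

```bash
python3 m.py
```

```text
side 93 top [ 617.2 -115.3] ang top -91.2 ang body -93.3 r 49.6 45.1
side screw top 
side plate top z [69.3 85.4] 351
scene 76 top [ 610.8 -110.4] ang top -99.4 ang body -94.8 r 45.3 48.0
scene screw top 401.1
scene plate top z [70.  81.9] 317
16.9 [ 640.8 -107.4  218.4] [-0.2  0.2  0.2]
```

Emit:
move_arm([
  {"translation": [-0.008, -0.018, 0], "twist": [0, 0, 0], "grip": 0},
  {"translation": [-0.016, -0.037, 0], "twist": [0, 0, 0], "grip": 0},
  {"translation": [-0.016, -0.037, 0], "twist": [0, 0, 0], "grip": 0},
])

```text
time_s: 17.2
tool_pos: [633.2, -110.2, 218.4]
eef_rot: [0.707, 0.707, -0.0, -0.0]
wrist_force: [0.7, 0.5, -0.2]
width: -0.3
gripper_force: 0.2
```

Emit:
move_arm([
  {"translation": [-0.005, -0.02, 0], "twist": [0, 0, 0], "grip": 0},
  {"translation": [-0.009, -0.039, 0], "twist": [0, 0, 0], "grip": 0},
  {"translation": [-0.009, -0.039, 0], "twist": [0, 0, 0], "grip": 0},
])

```text
time_s: 17.5
tool_pos: [628.9, -110.4, 218.6]
eef_rot: [0.707, 0.707, 0.004, 0.002]
wrist_force: [9.9, 4.4, -3.4]
width: 0.1
gripper_force: 4.8
```

Emit:
move_arm([
  {"translation": [0, -0.007, 0], "twist": [0, 0, 0], "grip": 0},
  {"translation": [0, -0.007, 0], "twist": [0, 0, 0], "grip": 0},
  {"translation": [0, -0.007, 0], "twist": [0, 0, 0], "grip": 0},
])

```text
time_s: 17.8
tool_pos: [628.8, -110.4, 218.7]
eef_rot: [0.707, 0.707, 0.005, 0.003]
wrist_force: [12.0, 4.4, -5.5]
width: 0.1
gripper_force: 6.2
```

```bash
python3 m.py
```

```text
side 97 top [ 605.7 -112.3] ang top -105.1 ang body -108.1 r 48.3 45.6
side screw top 
side plate top z [68.6 87. ] 348
scene 78 top [ 601.1 -108.7] ang top -111.7 ang body -105.8 r 46.3 47.2
scene screw top 413.6
scene plate top z [69.1 80.2] 317
17.9 [ 628.8 -110.4  218.7] [11.7  3.9 -6.2]
```

The stop is felt: about 12 N with no further travel. Now I lift over the handle and go to its other side to back the wheel off.

Emit:
move_arm([
  {"translation": [0, 0.06, 0], "twist": [0, 0, 0], "grip": 0},
  {"translation": [0, 0.06, -0.15], "twist": [0, 0, 0], "grip": 0},
  {"translation": [0, 0.06, -0.31], "twist": [0, 0, 0], "grip": 0},
  {"translation": [0, 0.06, -0.31], "twist": [0, 0, 0], "grip": 0},
  {"translation": [0.05, -0.1, -0.31], "twist": [0, 0, 0], "grip": 0},
  {"translation": [0.108, -0.233, -0.31], "twist": [0, 0, 0], "grip": 0},
  {"translation": [0.108, -0.233, -0.31], "twist": [0, 0, 0], "grip": 0},
  {"translation": [0.108, -0.233, -0.31], "twist": [0, 0, 0], "grip": 0},
  {"translation": [0.108, -0.233, -0.15], "twist": [0, 0, 0], "grip": 0},
  {"translation": [0.108, -0.233, 0], "twist": [0, 0, 0], "grip": 0},
  {"translation": [0.108, -0.233, 0], "twist": [0, 0, 0], "grip": 0},
  {"translation": [0.108, -0.233, 0], "twist": [0, 0, 0], "grip": 0},
])

```text
time_s: 19.1
tool_pos: [578.1, -90.5, 217.9]
eef_rot: [0.707, 0.707, -0.001, -0.001]
wrist_force: [0.3, -0.0, -0.3]
width: -0.1
gripper_force: 0.0
```

```bash
python3 m.py
```

```text
side 94 top [ 607.6 -112.9] ang top -102.6 ang body -104.6 r 48.4 44.8
side screw top 455.8
side plate top z [68.7 86.9] 351
scene 11 top [nan nan] ang top nan ang body -97.9 r nan 42.0
scene screw top 208.5
scene plate top z [69.4 81.6] 320
19.2 [579.6 -90.8 220.3] [-0.4  0.4  0.5]m.py:8: RuntimeWarning: Mean of empty slice.
  m=np.median(q[:,:2],0); dr=(m-c)/np.linalg.norm(m-c); t=q[q[:,2]>241][:,:2].mean(0); a=t-[618.2,-65.7]; e=m+9*dr-[618.2,-65.7]
  ret = um.true_divide(
```

Emit:
move_arm([
  {"translation": [-0.04, 0.043, 0], "twist": [0, 0, 0], "grip": 0},
  {"translation": [-0.07, 0.08, 0], "twist": [0, 0, 0], "grip": 0},
  {"translation": [-0.092, 0.122, 0], "twist": [0, 0, 0], "grip": 0},
  {"translation": [-0.105, 0.169, 0], "twist": [0, 0, 0], "grip": 0},
  {"translation": [-0.107, 0.217, 0], "twist": [0, 0, 0], "grip": 0},
  {"translation": [-0.1, 0.265, 0], "twist": [0, 0, 0], "grip": 0},
  {"translation": [-0.086, 0.302, 0], "twist": [0, 0, 0], "grip": 0},
  {"translation": [-0.068, 0.334, 0], "twist": [0, 0, 0], "grip": 0},
  {"translation": [-0.049, 0.359, 0], "twist": [0, 0, 0], "grip": 0},
  {"translation": [-0.049, 0.359, 0], "twist": [0, 0, 0], "grip": 0},
])

```text
time_s: 20.2
tool_pos: [651.0, -99.6, 218.3]
eef_rot: [0.707, 0.707, 0.001, 0.001]
wrist_force: [-0.9, -0.5, 0.2]
width: 0.1
gripper_force: 0.2
```

```bash
python3 m.py 2>/dev/null
```

```text
side 33 top [668.7 -86. ] ang top -21.9 ang body -14.0 r 54.4 51.7
side screw top 205.3
side plate top z [74.1 86.3] 363
scene 79 top [659.7 -77.3] ang top -15.6 ang body -18.2 r 43.1 47.3
scene screw top 410.6
scene plate top z [75.1 85.6] 326
20.3 [650.9 -99.7 218.8] [ 0.2 -0.5 -0.4]
```

The handle is at about -17°, roughly 88° back, and the plate has risen about 5.6 mm. Now I retreat and check the panel.

Emit:
move_arm([
  {"translation": [-0.05, -0.02, 0], "twist": [0, 0, 0], "grip": 0},
  {"translation": [-0.1, -0.05, -0.05], "twist": [0, 0, 0], "grip": 0},
  {"translation": [-0.15, -0.05, -0.25], "twist": [0, 0, 0], "grip": 0},
  {"translation": [-0.15, -0.1, -0.45], "twist": [0, 0, 0], "grip": 0},
  {"translation": [-0.05, -0.3, -0.45], "twist": [0, 0, 0], "grip": 0},
  {"translation": [0.05, -0.5, -0.45], "twist": [0, 0, 0], "grip": 0},
  {"translation": [0.15, -0.75, -0.45], "twist": [0, 0, 0], "grip": 0},
  {"translation": [0.2, -0.95, -0.45], "twist": [0, 0, 0], "grip": 0},
  {"translation": [0.2, -0.95, -0.3], "twist": [0, 0, 0], "grip": 0},
  {"translation": [0.2, -0.95, -0.3], "twist": [0, 0, 0], "grip": 0},
])

```text
time_s: 21.3
tool_pos: [456.8, -59.8, 276.7]
eef_rot: [0.707, 0.707, -0.001, -0.001]
wrist_force: [-1.0, 0.3, -0.8]
width: -0.0
gripper_force: 0.0
```

```bash
python3 m.py 2>/dev/null; python3 - <<'E'
from h import *
S={}
for n in ["side","scene","wrist"]:
    i,p,d=shot(n); S[n]=(p,pts(i,d)); cv2.imwrite(f"pics/{n}5.png",p)
fit(S)
E
```

```text
side 80 top [664.5 -81.3] ang top -18.6 ang body -14.0 r 48.8 47.9
side screw top 205.7
side plate top z [74.3 86.3] 361
scene 75 top [659.4 -78.1] ang top -16.8 ang body -18.2 r 43.1 47.9
scene screw top 207.5
scene plate top z [75.3 84.7] 322
21.4 [459.7 -60.5 279. ] [-0.2  0.4  1. ]
side panel 807 z 53.8 [583.9 -63.6] [126.9 148. ] 87.63
 corners [[507.3999938964844, -124.0], [655.2999877929688, -130.10000610351562], [660.5, -3.299999952316284], [512.5999755859375, 2.9000000953674316]]
side grey table/fence 134 z 52.4 [663.2 -52.2] [ 41.9 121.8] 15.22
side plate 20 z 107.8 [622.2 -70.6] [13.1  6.4] 16.09
side head 199 z 174.0 [695.5 -72.2] [60.7 72.7] 88.36
side foot 491 z 11.1 [637.7 -88.2] [ 94.  195.5] 88.44
side wheel [620.2 -66. ] 59.4 enc [620.7 -65.7] 61.2
side handle 89 [664.1 -85.5 226.1] top 20 [664.1 -81.3 242.8]
side screw 69 [621.1 -68.1 204.1] 210.4
scene panel 815 z 54.9 [580.4 -66.2] [126.2 153.4] 86.71
 corners [[500.20001220703125, -124.80000305175781], [653.2999877929688, -133.60000610351562], [660.5999755859375, -7.599999904632568], [507.5, 1.2000000476837158]]
[... 234 characters left out ...]
wheel [615.7 -65.5] 59.4 enc [614.9 -66.3] 61.1
scene handle 80 [657.  -73.9 226.8] top 19 [658.7 -76.3 243.9]
scene screw 61 [614.5 -64.2 205. ] 209.2
wrist panel 6923 z 54.9 [582.8 -64.2] [119.9 148.4] 86.76
 corners [[505.3999938964844, -119.9000015258789], [653.5, -128.3000030517578], [660.2999877929688, -8.5], [512.0999755859375, -0.20000000298023224]]
wrist grey table/fence 1660 z 52.5 [600.5  -8.4] [ 36.4 147.5] 86.74
wrist head 1627 z 174.6 [708.6 -64. ] [51.7 42.1] 87.78
wrist foot 285 z 8.9 [784.6  39. ] [70.2 10.6] 89.95
wrist wheel [617.5 -65.5] 59.1 enc [618.  -65.5] 59.9
wrist handle 2024 [656.  -75.7 230. ] top 634 [659.4 -77.2 243.6]
wrist screw 1485 [616.9 -64.7 204.7] 207.1
```

View pics/wrist5.png

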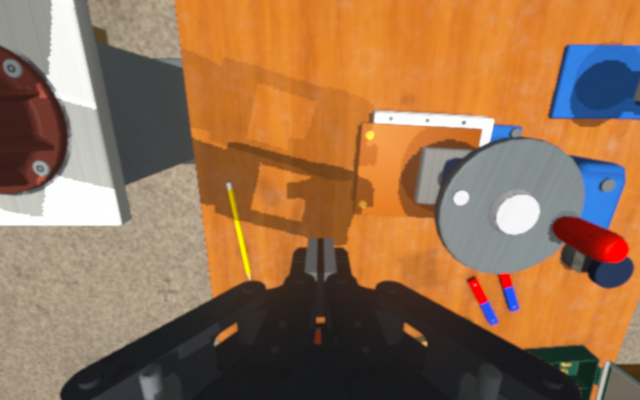

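The final wrist view shows the panel still flush with the fences (435,118) and (485,135), in the same position as before pressing. The handle is at (600,240), a quarter turn back. I'm handing the job in.

```bash
python3 -c "
from workcell import manip
print(manip.hand_in())"
```

```text
the job is handed in; nothing more can be done
None
```

I squared the panel against both fences, turned the plate down to a firm stop (about 12 N at the handle), and backed the wheel off a quarter turn. I kept clear of the bystanders and handed the job in at about 22 s; the hand-in gave no verdict.

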